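# Hang the large wafer hoop on the J-hook

### The job

On this bonding-lab bench two metal wafer hoops stand on edge in black stands. Lift the larger hoop out of its stand by the top of its rim and hang it on the steel J-hook, so that it hangs still and free, squarely across the level part of the hook. Leave the smaller hoop standing where it is.

Things in the scene. Friction and masses are not known exactly. Their poses are not given: they have to be found in the camera images.
- hoop_large: Hoop to hang: flat aluminium ring, outside diameter 170 mm, hole 106, thickness 10, about 0.4 kg, upright in its stand. Origin: ring centre (top of rim 85 mm above it). x: ring axis, level, away from the robot within 25 degrees; z up. Pinch the top of the rim across its thickness; fingertips no more than 12 mm below the top also clear the hook's tip when opened.
- hoop_small: Smaller ring of the same kind, to be left alone: outside diameter 116 mm, hole 56 mm, thickness 10 mm, upright in a second stand, equal to the first; its top is 130 mm above the bench. Origin: ring centre, 72 mm above the bench; axes as the large hoop's.
- rack_large: Fixed black plastic stand of the large hoop, 90 x 120 mm, 50 mm high, with a 13 mm wide slot along its y axis from which the hoop lifts straight up. Origin: centre of its underside, on the bench. The large hoop's centre starts 103 mm above it.
- hook_seat (a point): Fixed steel J-hook: level bar 10 mm thick. Point: on top of the bar where the hoop shall hang, 245 mm above the bench; hanging, the hoop's centre is 53 mm below it. x: along the bar, away from the robot within 25 degrees. At +60 mm a post, no higher than the bar. At -36 mm the bar starts to turn up to a free tip at -55 (end -60), 18 mm above the point. z up. Hoop goes over the tip from -x.
Mind the look-alikes: they are no part of the job. Leave any yellow look-alike of the hoop_large alone.

How it is judged:
By the outcome, as a careful person would: the job done as asked, in the order asked, and still so for the second after the job is handed in, with the robot touching nothing.
It also fails if it takes over 53 s, if anything falls off the work surface, if the arm or the gripper's body presses on something with over 40 N, if the wrist force passes 120 N, or if a joint passes its speed limit or range.

### The arm

A 6-joint arm with a two-finger parallel gripper is mounted at the origin on the work surface. World frame = base frame: x ahead of the robot, y to its left, z up, the work surface at z = 0. Lengths are in m, angles in rad, forces in N, time in s.
With the tool pointing down it reaches from about 0.35 to 0.975 m from the base axis. Payload 4.9 kg.
Tool frame: the origin (TCP) lies between the finger pads; the fingertips stand 19 mm ahead of it and the grasp point (between the pads) is the TCP; z points along the fingers, y is the line along which they close (so a half turn about z gives the same grasp; the last joint's range is limited). The gripper opens to 85 mm and grips with 20 to 120 N. Pads are 22 mm wide; open, the fingers measure 114 mm over their backs; the gripper's body (76 mm by 85 mm) begins 54 mm behind the grasp point. The pads swing forward as they close: fully open they stand 13 mm farther back than shut.
Start: joints at [1.069, 0.053, 1.613, -0, 1.476, -0.119], TCP at [0.233, 0.58, 0.223] pointing down, gripper open.
Joint ranges: [-3.01, 3.01], [-1.01, 2.22], [0.06, 2.58], [-1.02, 4.17], [0.09, 2.62], [-3.14, 3.14]. Speed limits (rad/s): [2.57, 2.57, 3.14, 3.14, 3.14, 3.14].

### API

Orientations are given as a rotation vector (axis times angle).
In Python, from station import ctrl gives the robot as it stands. The module is installed in compiled form; this text tells all that it offers.
- The arm moves only by the tool servo_tool, never from a script. Its argument "increments" is a list that holds one entry, the list of rows, each a list of 5 numbers: the finger opening in cm, from 0 to 8.54, then the shift along the tool's x, y, z in cm, then the turn about the tool's z in degrees. A call has 1 to 5 rows; each row is the pose to reach, as a shift and turn from the pose commanded when the call began, along the tool's axes at that moment; what a row does not reach only later rows make up. A row lasts 1/10 s, in which the tool goes at most 50 mm and 8.59 degrees, less where a joint would pass 70% of its speed; a pose out of reach is approached as far as the arm can. A call with a gripper value outside its range is refused whole. The fingers move at their own pace and stop on an object; "newtons" is the grip in N (left out, the last holds). Time passes only in rows, so rows that repeat a pose let the fingers close. It gives the time, the measured TCP pose, the force, the opening and the grip force at its end, in the units of the state.
- ctrl.get_obs(): the state, without advancing time (a new reading comes with each control period).
- ctrl.get_image(name): name is "scene" or "top"; returns a dict with "img" (400x640x3 uint8, red, green, blue), "fx", "fy", "cx", "cy" (pixels), "rvec" (rotation vector, rad) and "tvec" (3), from world to camera coordinates, as OpenCV has them. Camera axes: x right, y down, z forward; pixel columns grow to the right and rows downward; lengths in m; the calibration is good to about 2 mm. A picture is of the moment at which its call begins. There is no depth.
- ctrl.finish_job(): hands the job in; it is judged then, once.
The state is a dict: "t": time; "q": joint angles; "dq": joint speeds; "effort": joint torques, N m; "tool_pos": TCP position; "tool_rot": TCP orientation; "contact_force": force on the tool from outside, world axes, zero at the start; "wrist_torque": the same for the moment, N m; "opening": finger opening in m; "grip_force": force on a finger pad.
Only numpy, scipy, OpenCV 4.12 (cv2) and the standard library are available. Lean on these libraries where they do the work, as an engineer would, in place of code of your own. Each camera call takes 0.05 s, during which the arm holds its last target. There are 200 camera calls.

## Working session

There is one attempt and no reset: what is moved stays moved. The work goes in short steps, Python scripts to look and compute and a tool call to move; the robot and the scene stay as the last step left them, time stands still between calls to the robot, and variables do not carry over. Pictures are saved under pics/ and viewed, at most 12 in all, crops included, and the job is handed in when it is done.

Besides the shell and the picture viewer there is one more tool, called after "Emit:" in YAML: its name, and indented under it one key for each argument. servo_tool: Moves the arm, as the interface text tells. Its arguments: {"type":"object","properties":{"increments":{"type":"array"},"newtons":{"type":"number"}},"required":["increments"]}

```bash
mkdir -p pics; cat > h.py <<'E'
import numpy as np, cv2
from scipy.spatial.transform import Rotation as R
from station import ctrl
def grab(n,f):
    d=ctrl.get_image(n); cv2.imwrite(f,cv2.cvtColor(d["img"],cv2.COLOR_RGB2BGR)); d2={k:np.array(v) for k,v in d.items()}; np.savez(f[:-4]+".npz",**d2); return d
def load(f): return dict(np.load(f))
def P(d):
    K=np.array([[d["fx"],0,d["cx"]],[0,d["fy"],d["cy"]],[0,0,1]],float); return K,cv2.Rodrigues(np.array(d["rvec"],float))[0],np.array(d["tvec"],float).ravel()
def ray(d,u,v):
    K,r,t=P(d); return -r.T@t, r.T@np.linalg.solve(K,[u,v,1])
def atz(d,u,v,z):
    c,w=ray(d,u,v); return c+w*(z-c[2])/w[2]
def tri(obs):
    A=np.zeros((3,3));b=np.zeros(3)
    for d,u,v in obs:
        c,w=ray(d,u,v); w=w/np.linalg.norm(w); M=np.eye(3)-np.outer(w,w); A+=M;b+=M@c
    x=np.linalg.solve(A,b); return x,[proj(d,x)-[u,v] for d,u,v in obs]
def proj(d,x):
    K,r,t=P(d); p=K@(r@np.array(x)+t); return p[:2]/p[2]
E
python3 - <<'E'
from h import *
for n in("scene","top"):
    d=grab(n,f"pics/{n}0.png"); c,w=ray(d,320,200); print(n,c,w,d["fx"])
o=ctrl.get_obs(); print(o["t"],o["tool_pos"],o["tool_rot"],o["opening"],o["contact_force"])
print(R.from_rotvec(o["tool_rot"]).as_matrix().round(3))
E
```

```text
scene [0.95619134 0.44810464 0.62151591] [-0.57177773 -0.57980501 -0.5807002 ] 382.8190070631112
top [ 0.33084421 -0.01454902  1.18586887] [ 0.15386945  0.00339358 -0.98836369] 401.62109873804104
0.1 [0.23317186 0.57924741 0.2213712 ] [-5.97575129e-01 -3.08361401e+00  2.81099638e-03] 0.08597700865692144 [-0.32285882  0.63367891 -0.3117175 ]
[[-0.928  0.374 -0.001]
 [ 0.374  0.928 -0.002]
 [ 0.    -0.002 -1.   ]]
```

View pics/scene0.png

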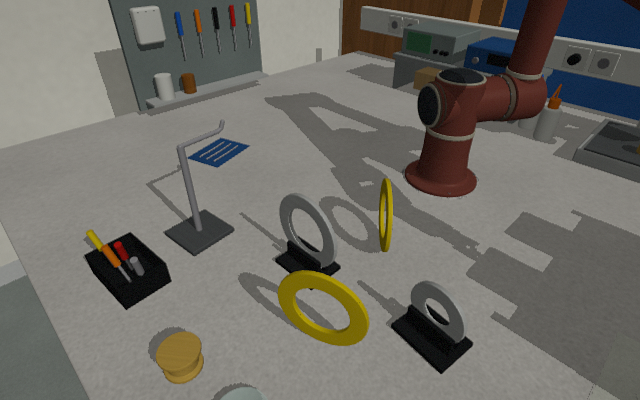

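View pics/top0.png

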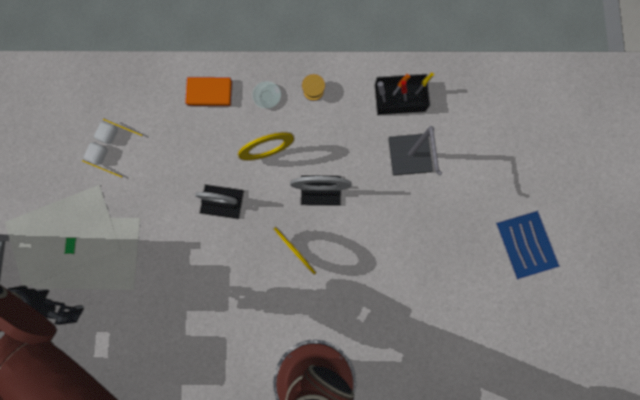

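The scene view shows the following:
- **Grey rings in black stands:** a larger one at scene (307,230) / top (320,184), and a smaller one at scene (437,310) / top (218,198).
- **Yellow look-alikes:** scene (323,307) and (387,213), top (266,146) and (295,250). Neither is the target.
- **J-hook:** scene (180,150) to (222,124), top (435,130) to (410,155).

hoop_large is the bigger grey ring in its stand. I'll confirm this in enlarged crops.

```bash
python3 - <<'E'
import cv2,numpy as np
s=cv2.imread("pics/scene0.png");t=cv2.imread("pics/top0.png")
a=cv2.resize(s[100:300,150:350],(800,800),interpolation=cv2.INTER_CUBIC)
# scene crop 4x: x150..350 y110..260
cv2.imwrite("pics/cs.png",cv2.resize(s[110:260,150:350],None,fx=4,fy=4,interpolation=cv2.INTER_CUBIC))
# top crop 4x: x270..470, y110..220
cv2.imwrite("pics/ct.png",cv2.resize(t[110:220,270:470],None,fx=4,fy=4,interpolation=cv2.INTER_CUBIC))
E
```

```text
(no output)
```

View pics/cs.png

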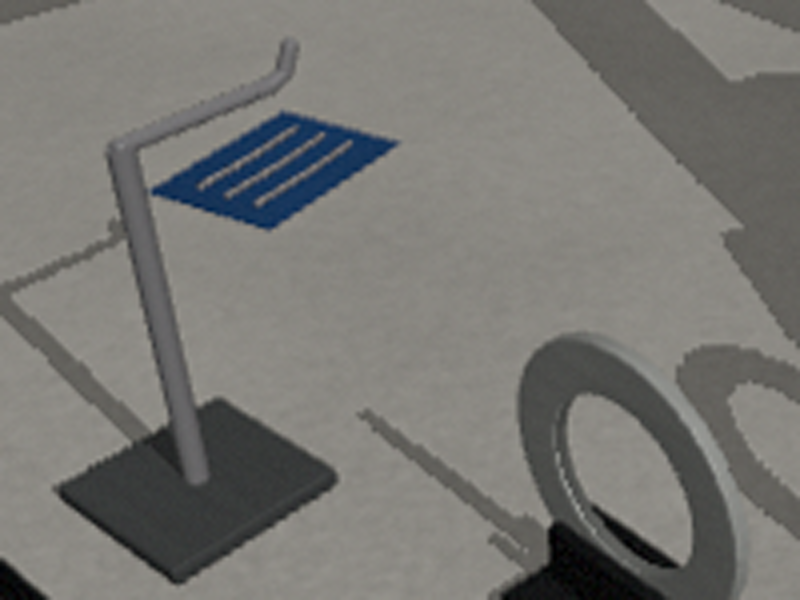

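View pics/ct.png

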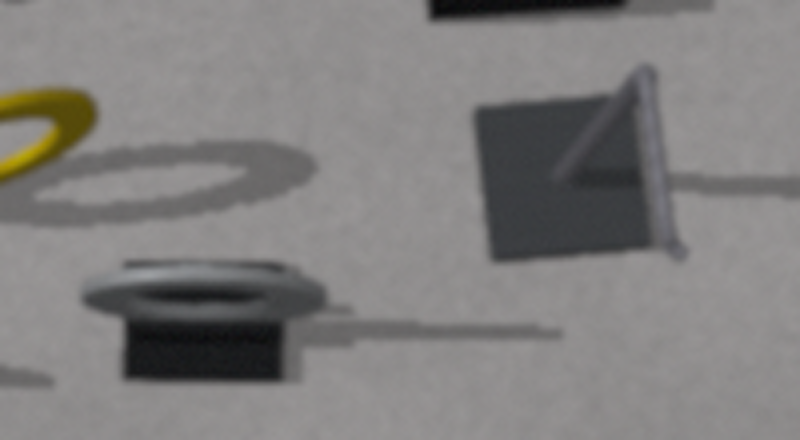

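The crops confirm the target: the large grey aluminium ring stands in its black stand, with outline extremes at scene u 279.5 to 337, top v 192.8, and top-view u 290.5 to 352. The hook's post top is at scene (180,147) / top (431.5,127.5), its bend at (220,130.5) / (435.5,166) and its tip at (222.5,120) / (440,172.5).

```bash
cat > fit.py <<'E'
from h import *
from scipy.optimize import least_squares
a=np.linspace(0,2*np.pi,361)
def ring(x,y,z,yaw,ro=.085):
    n=np.array([np.cos(yaw),np.sin(yaw),0]);l=np.array([-n[1],n[0],0])
    return np.concatenate([[x,y,z]+s*n+ro*(np.cos(a)[:,None]*l+np.sin(a)[:,None]*[0,0,1]) for s in(-.005,.005)])
def pj(d,X):
    K,r,t=P(d); q=(X@r.T+t)@K.T; return q[:,:2]/q[:,2:]
E
python3 - <<'E'
from fit import *
S=load("pics/scene0.npz");T=load("pics/top0.npz")
for n,o in dict(post=((180,147),(431.5,127.5)),bend=((220,130.5),(435.5,166)),tip=((222.5,120),(440,172.5))).items():
    x,e=tri([(S,*o[0]),(T,*o[1])]); print(n,x.round(4),np.round(e,1).tolist())
def f(p):
    s=pj(S,ring(*p));t=pj(T,ring(*p))
    return np.array([s[:,0].min()-279.5,s[:,1].min()-192.75,s[:,0].max()-337,t[:,0].min()-290.5,t[:,0].max()-352,t[:,1].min()-176.,t[:,1].max()-190.5])
p0=atz(T,321,184,.1); r=least_squares(f,[p0[0],p0[1],.1,0.]); print(r.x.round(4),np.degrees(r.x[3]),r.fun.round(2))
print("small",atz(T,218,198,.1),"yellow",atz(T,266,146,.05),atz(T,295,250,.05))
c=r.x; print(proj(S,[c[0],c[1],0.05]),proj(T,[c[0],c[1],.05]))
E
```

```text
post [ 0.6579 -0.2797  0.2408] [[-1.0, -0.3], [-0.5, 0.7]]
bend [ 0.559  -0.2832  0.2459] [[-1.7, -0.5], [-1.1, 1.3]]
tip [ 0.5417 -0.2901  0.263 ] [[-0.4, -0.1], [-0.3, 0.3]]
[ 0.5432 -0.0123  0.1012 -0.0217] -1.2437285567150183 [-0.66 -0.08 -0.44 -0.81 -0.21 -0.05  1.14]
small [0.50244236 0.2700948  0.1       ] yellow [0.66638819 0.14956861 0.05      ] [0.36483105 0.05799374 0.05      ]
[306.53305608 248.99273805] [320.69363972 187.79900957]
```

Emit:
servo_tool:
  increments:
    - [[8.5,0,0,-2,8.5],[8.5,0,0,-4,17],[8.5,0,0,-6,25.5],[8.5,0,0,-8,34],[8.5,0,0,-9,42.5]]

```text
t: 0.6
tool_pos: [0.2336, 0.5801, 0.3144]
tool_rot: [-1.683, -2.653, -0.003]
contact_force: [-0.1, 0.6, -0.1]
opening: 0.0852
grip_force: 0.0
```

Emit:
servo_tool:
  increments:
    - [[8.5,0,0,0,8],[8.5,0,0,0,16],[8.5,0,0,0,24],[8.5,0,0,0,26.8],[8.5,0,0,0,26.8]]

```text
t: 1.1
tool_pos: [0.2333, 0.5795, 0.3118]
tool_rot: [2.245, 2.197, -0.002]
contact_force: [1.0, -0.0, -0.6]
opening: 0.0848
grip_force: 0.0
```

Emit:
servo_tool:
  increments:
    - [[8.5,-3.9,2.15,0,0],[8.5,-7.8,4.3,0,0],[8.5,-11.7,6.45,0,0],[8.5,-15.6,8.6,0,0],[8.5,-19.5,10.75,0,0]]

```text
t: 1.6
tool_pos: [0.3371, 0.3808, 0.3122]
tool_rot: [2.243, 2.199, -0.0]
contact_force: [1.1, 0.3, 0.2]
opening: 0.0852
grip_force: 0.0
```

Emit:
servo_tool:
  increments:
    - [[8.5,-3.9,2.15,0,0],[8.5,-7.8,4.3,0,0],[8.5,-11.7,6.45,0,0],[8.5,-15.6,8.6,0,0],[8.5,-19.5,10.75,0,0]]

```text
t: 2.1
tool_pos: [0.4404, 0.1835, 0.3124]
tool_rot: [2.243, 2.199, 0.0]
contact_force: [0.6, -0.3, 0.6]
opening: 0.0851
grip_force: 0.0
```

Emit:
servo_tool:
  increments:
    - [[8.5,-3.9,2.15,0,0],[8.5,-7.8,4.3,0,0],[8.5,-11.7,6.45,0,0],[8.5,-15.6,8.6,0,0],[8.5,-19.5,10.75,0,0]]

```text
t: 2.6
tool_pos: [0.5437, -0.0139, 0.3123]
tool_rot: [-2.244, -2.198, -0.0]
contact_force: [0.3, 0.0, 1.1]
opening: 0.085
grip_force: 0.0
```

Emit:
servo_tool:
  increments:
    - [[6,0,0,2,0],[6,0,0,4,0],[6,0,0,6,0],[6,0.1,0,7.5,0],[6,0.1,0,7.5,0]]

```text
t: 3.1
tool_pos: [0.5417, -0.0107, 0.2343]
tool_rot: [-2.241, -2.195, 0.005]
contact_force: [-0.1, 0.4, -0.7]
opening: 0.0602
grip_force: 0.0
```

```bash
python3 - <<'E'
from h import *
s=grab("scene","pics/s1.png");t=grab("top","pics/t1.png")
a=cv2.imread("pics/s1.png")[120:300,235:385];b=cv2.imread("pics/t1.png")[120:240,250:400]
a=cv2.resize(a[:150],None,fx=2.6,fy=3.2*0+2.6,interpolation=3);b=cv2.resize(b,None,fx=2.6,fy=2.6,interpolation=3)
h=max(len(a),len(b));f=lambda i:cv2.copyMakeBorder(i,0,h-len(i),0,5,0);cv2.imwrite("pics/c1.png",np.hstack([f(a),f(b)]))
o=ctrl.get_obs();print(o["tool_pos"],o["tool_rot"])
E
```

```text
[ 0.54331087 -0.01090027  0.23766974] [-2.24441036e+00 -2.19812080e+00  9.51041106e-05]
```

View pics/c1.png

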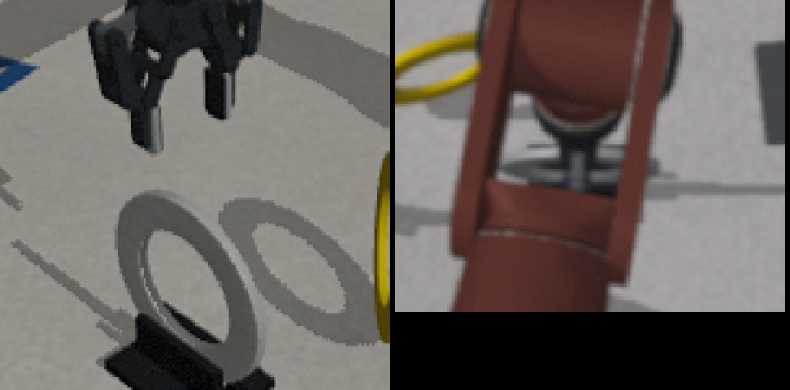

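The fingertips (crop (148,145) and (218,112)) straddle the grey rim's top at (165,193). The yellow rings are clear. Descending to grip.

Emit:
servo_tool:
  increments:
    - [[5,0,0,1.5,0],[4,0,0,3,0],[4,0,0,4.2,0],[3,0,0,4.2,0],[3,0,0,4.2,0]]

```text
t: 3.7
tool_pos: [0.543, -0.011, 0.1948]
tool_rot: [-2.244, -2.197, 0.001]
contact_force: [-0.2, 0.6, 0.5]
opening: 0.0298
grip_force: 0.0
```

Emit:
servo_tool:
  increments:
    - [[2,0,0,0,0],[1.5,0,0,0,0],[0.5,0,0,0,0],[0.5,0,0,0,0],[0.5,0,0,0,0]]
  newtons: 30

```text
t: 4.2
tool_pos: [0.5434, -0.0111, 0.1957]
tool_rot: [2.245, 2.197, 0.0]
contact_force: [0.5, 0.1, -0.5]
opening: 0.0047
grip_force: 0.0
```

The fingers shut past 10 mm without touching anything, so I need to look.

```bash
python3 - <<'E'
from h import *
s=grab("scene","pics/s2.png")
cv2.imwrite("pics/c2.png",cv2.resize(cv2.imread("pics/s2.png")[130:270,230:400],None,fx=4,fy=4,interpolation=3))
print(ctrl.get_obs()["contact_force"],proj(s,[.5434,-.0111,.1957-.019]),proj(s,[.5432,-.0123,.187]))
E
```

```text
[ 1.17783779 -0.15935552 -0.47154543] [305.62856936 202.0216683 ] [305.18135612 197.48857954]
```

View pics/c2.png

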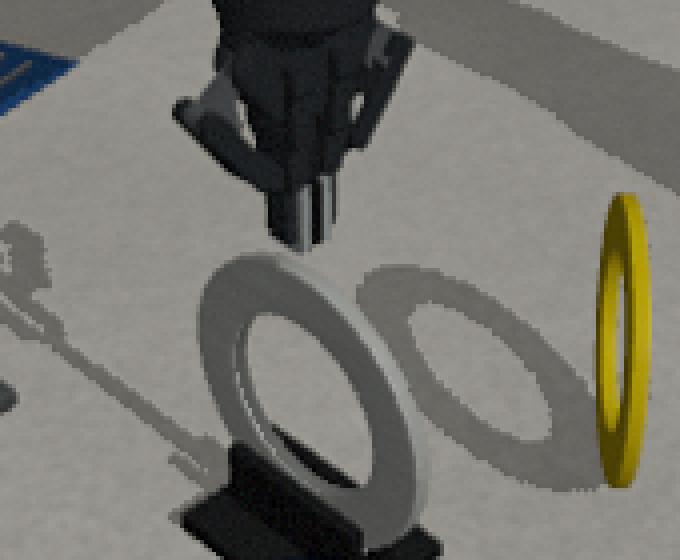

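```bash
python3 - <<'E'
from h import *
t=load("pics/t1.npz");s=load("pics/s2.npz")
for z in(.2,.25,.3,.35,.4): print(z,proj(t,[.5433,-.0109,z]).round(1),proj(s,[.5433,-.0109,z-.0420]).round(1))
print([proj(s,[.5433,-.0109,z]).round(1).tolist() for z in(.176,.196,.2)])
x=grab("top","pics/t2.png")
a=cv2.imread("pics/t2.png")[140:230,260:380]
b=cv2.imread("pics/s2.png")[60:210,230:380]
f=lambda i,k:cv2.resize(i,None,fx=k,fy=k,interpolation=3)
a=f(a,3.5);b=f(b,2.5)
h=max(len(a),len(b));g=lambda i:cv2.copyMakeBorder(i,0,h-len(i),0,0,0);cv2.imwrite("pics/c3.png",np.hstack([g(a),g(b)]))
E
```

```text
0.2 [320.2 176.8] [305.9 209.6]
0.25 [320.1 172.3] [305.4 188.9]
0.3 [320.1 167.4] [304.8 166.7]
0.35 [320.1 162. ] [304.2 142.5]
0.4 [320.  155.8] [303.6 116.2]
[[305.7, 202.3], [305.5, 194.0], [305.5, 192.4]]
```

View pics/c3.png

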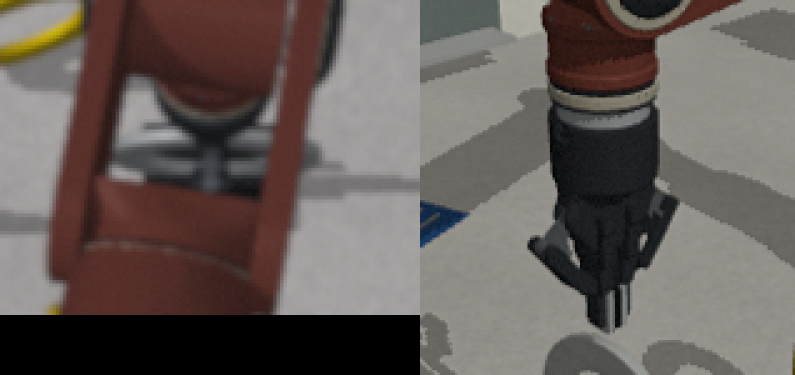

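In the top view the gripper lies over the rim (column 320, as predicted). In the scene view the fingertips are at (306,192), which puts them at z ≈ 0.198, just above the rim. The tips therefore stand about 20 mm higher than the nominal offset says, so I'll open, go 2 cm lower and close again.

Emit:
servo_tool:
  increments:
    - [[4,0,0,0,0],[4,0,0,0,0],[4,0,0,0,0],[4,0,0,0,0],[4,0,0,0,0]]

```text
t: 4.8
tool_pos: [0.5433, -0.0111, 0.1955]
tool_rot: [2.245, 2.197, -0.0]
contact_force: [-0.2, 0.8, -0.2]
opening: 0.04
grip_force: 0.0
```

Emit:
servo_tool:
  increments:
    - [[4,0,0,0.5,0],[4,0,0,1,0],[4,0,0,1.5,0],[4,0,0,2,0],[4,0,0,2,0]]

```text
t: 5.3
tool_pos: [0.5426, -0.0109, 0.1741]
tool_rot: [-2.244, -2.196, 0.002]
contact_force: [0.3, -0.2, 0.3]
opening: 0.0402
grip_force: 0.0
```

Emit:
servo_tool:
  increments:
    - [[2,0,0,0,0],[1.5,0,0,0,0],[0.5,0,0,0,0],[0.5,0,0,0,0],[0.5,0,0,0,0]]
  newtons: 30

```text
t: 5.8
tool_pos: [0.5435, -0.0111, 0.1759]
tool_rot: [2.245, 2.197, 0.001]
contact_force: [-0.7, -0.0, 1.6]
opening: 0.0072
grip_force: 29.4
```

Emit:
servo_tool:
  increments:
    - [[0,0,0,0,0],[0,0,0,0,0],[0,0,0,0,0]]
  newtons: 80

```text
t: 6.1
tool_pos: [0.5432, -0.0111, 0.1753]
tool_rot: [-2.245, -2.197, 0.0]
contact_force: [1.1, -0.2, -0.4]
opening: -0.0002
grip_force: 0.0
```

```bash
python3 - <<'E'
from h import *
s=grab("scene","pics/s4.png")
cv2.imwrite("pics/c4.png",cv2.resize(cv2.imread("pics/s4.png")[160:240,260:360],None,fx=6,fy=6,interpolation=3))
o=ctrl.get_obs();print(o["opening"],o["grip_force"],o["contact_force"],o["tool_pos"])
E
```

```text
-5.982335078451644e-05 0.0 [-0.17168479 -0.145809   -0.54614751] [ 0.5431702  -0.01103505  0.17524459]
```

View pics/c4.png

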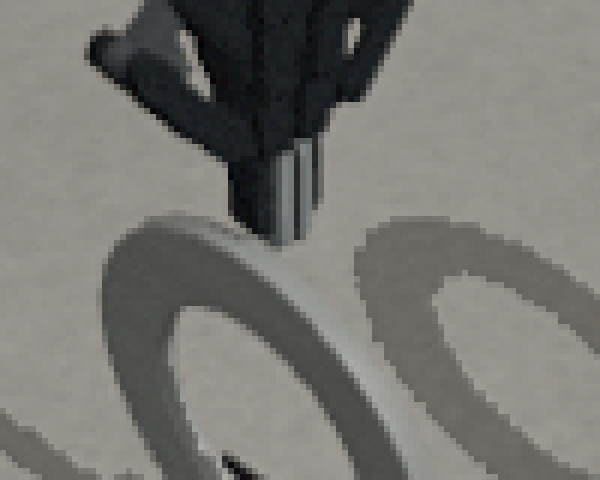

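```bash
python3 - <<'E'
from h import *
s=load("pics/s4.npz")
c,w=ray(s,310.2,200.2)
for y in(0,-.005,-.011,-.02): print(y,(c+w*(y-c[1])/w[1]).round(4))
for z in(.17,.175,.18,.185,.19): print(z,proj(s,[.5432,0,z]).round(1), atz(s,310.2,200.2,z).round(4))
for y in(-.022,-.011,0.): print("rim +x edge / -x edge",[((proj(s,[.5432+e,y-.0012,.1012+np.sqrt(.085**2-(y+.011)**2)])-[260,160])*6).round(0).tolist() for e in(.005,-.005)])
E
```

```text
0 [0.5412 0.     0.1857]
-0.005 [ 0.5366 -0.005   0.1808]
-0.011 [ 0.5311 -0.011   0.175 ]
-0.02 [ 0.5227 -0.02    0.1663]
0.17 [309.6 207.1] [ 0.5263 -0.0162  0.17  ]
0.175 [309.6 205. ] [ 0.531 -0.011  0.175]
0.18 [309.5 203. ] [ 0.5358 -0.0059  0.18  ]
0.185 [309.5 200.9] [ 0.5406 -0.0007  0.185 ]
0.19 [309.4 198.8] [0.5453 0.0044 0.19  ]
rim +x edge / -x edge [[238.0, 221.0], [260.0, 209.0]]
rim +x edge / -x edge [[260.0, 233.0], [282.0, 221.0]]
rim +x edge / -x edge [[283.0, 249.0], [305.0, 236.0]]
```

The tips are right at the rim's top edge, z ≈ 0.186, at crop (300,240) = pixel (310,200). They caught only the edge and slipped off. The tips really lie about 10 mm above the reported TCP, so I'll reopen, go 1.0 cm deeper and grip again.

Emit:
servo_tool:
  increments:
    - [[4,0,0,-0.5,0],[4,0,0,-0.5,0],[4,0,0,-0.5,0],[4,0,0,-0.5,0],[4,0,0,-0.5,0]]

```text
t: 6.65
tool_pos: [0.5432, -0.011, 0.1804]
tool_rot: [-2.245, -2.197, 0.0]
contact_force: [0.6, 0.5, -0.4]
opening: 0.04
grip_force: 0.0
```

Emit:
servo_tool:
  increments:
    - [[4,0,0,0.5,0],[4,0,0,1,0],[4,0,0,1.5,0],[4,0,0,1.5,0],[4,0,0,1.5,0]]

```text
t: 7.15
tool_pos: [0.5431, -0.011, 0.1651]
tool_rot: [-2.245, -2.197, 0.001]
contact_force: [-0.2, 0.0, -0.8]
opening: 0.0397
grip_force: 0.0
```

Emit:
servo_tool:
  increments:
    - [[2,0,0,0,0],[1.5,0,0,0,0],[0.5,0,0,0,0],[0.5,0,0,0,0],[0.5,0,0,0,0]]
  newtons: 30

```text
t: 7.65
tool_pos: [0.5435, -0.0111, 0.1659]
tool_rot: [2.245, 2.197, 0.0]
contact_force: [-0.5, 0.4, 2.1]
opening: 0.0094
grip_force: 32.5
```

Emit:
servo_tool:
  increments:
    - [[0,0,0,0,0],[0,0,0,0,0],[0,0,0,0,0],[0,0,0,-0.3,0],[0,0,0,-0.6,0]]
  newtons: 80

```text
t: 8.15
tool_pos: [0.5424, -0.0109, 0.1699]
tool_rot: [-2.244, -2.196, 0.002]
contact_force: [0.1, -0.7, -4.6]
opening: 0.0076
grip_force: 81.0
```

Emit:
servo_tool:
  increments:
    - [[0,0,0,-1,0],[0,0,0,-2,0],[0,0,0,-3,0],[0,0,0,-4,0],[0,0,0,-5,0]]

```text
t: 8.65
tool_pos: [0.5434, -0.0111, 0.2228]
tool_rot: [2.245, 2.197, 0.0]
contact_force: [0.6, -0.1, -3.9]
opening: 0.0076
grip_force: 81.1
```

Emit:
servo_tool:
  increments:
    - [[0,0,0,-2,0],[0,0,-2,-4,0],[0,0,-4,-6,0],[0,0,-6,-8,0],[0,0,-8,-8,0]]

```text
t: 9.15
tool_pos: [0.4639, -0.0095, 0.3062]
tool_rot: [2.241, 2.193, 0.006]
contact_force: [0.6, -0.1, -2.9]
opening: 0.007
grip_force: 81.1
```

```bash
python3 - <<'E'
from h import *
S=load("pics/scene0.npz");T=load("pics/top0.npz")
# bar centre line by gradient-free darkness: mean of edges, sampled across the bar
g=cv2.cvtColor(cv2.imread("pics/scene0.png"),cv2.COLOR_BGR2GRAY)
for n,d,a,b in(("S",S,(180,147),(219.5,130.8)),("T",T,(432.5,135),(435.25,166.25))):
    p=[atz(d,*q,.240) for q in(a,b)]; v=p[0]-p[1]; print(n,p[0][:2].round(4),p[1][:2].round(4),np.degrees(np.arctan2(v[1],v[0])))
from scipy.optimize import least_squares
def f(p,full=0):
    x,y,yaw,z=p;D=np.array([np.cos(yaw),np.sin(yaw),0]);o=np.array([x,y,z])
    Q=[o+.06*D,o-.0575*D+[0,0,.018+.003]]; r=[]
    for q,(a,b) in zip(Q,(((180,147),(431.5,127.5)),((222.5,120),(440,172.5)))): r+=[proj(S,q)-a,proj(T,q)-b]
    # points on bar
    for d,m in((S,(200,138.8)),(S,(212,133.8)),(T,(434,151)),(T,(435.2,164))):
        u=proj(d,o-.03*D);w=proj(d,o+.05*D)-u;w/=np.linalg.norm(w);k=np.array(m)-u;r.append([w[0]*k[1]-w[1]*k[0]])
    return np.concatenate(r)
q=least_squares(f,[.599,-.285,.05,.24]);print(q.x.round(4),np.degrees(q.x[2]),q.fun.round(1))
o=ctrl.get_obs();print(o["tool_pos"],o["contact_force"])
E
```

```text
S [ 0.6563 -0.2786] [ 0.5531 -0.289 ] 5.767933812386163
T [ 0.641 -0.283] [ 0.563  -0.2869] 2.851221975427627
[ 0.5983 -0.2849  0.095   0.2406] 5.444756185729908 [-1.  -0.1 -0.8  0.7 -0.2  0.3 -0.3  0.7 -0.4 -0.2  0.2 -0.4]
[ 0.46394286 -0.00954376  0.30622367] [ 0.55344745 -0.05421375 -2.89855496]
```

Emit:
servo_tool:
  increments:
    - [[0,-2,0,0,0],[0,-5.5,0,0,0],[0,-9.5,0,0,0],[0,-13.5,0,0,0],[0,-17.5,0,0,0]]

```text
t: 9.65
tool_pos: [0.4593, -0.1857, 0.3025]
tool_rot: [2.244, 2.197, 0.001]
contact_force: [0.8, 0.7, -3.3]
opening: 0.0074
grip_force: 81.1
```

Emit:
servo_tool:
  increments:
    - [[0,-4,0,0,-1.5],[0,-7.5,0,0,-3],[0,-10,0,0,-4.5],[0,-11,0,0,-6.2],[0,-11,0,0,-6.2]]

```text
t: 10.15
tool_pos: [0.4568, -0.2956, 0.3018]
tool_rot: [-2.126, -2.313, 0.0]
contact_force: [-0.1, 0.6, -4.3]
opening: 0.0074
grip_force: 81.1
```

```bash
python3 - <<'E'
from h import *
s=grab("scene","pics/s5.png");t=grab("top","pics/t5.png")
a=cv2.imread("pics/s5.png")[90:240,150:300];b=cv2.imread("pics/t5.png")[110:230,360:500]
a=cv2.resize(a,None,fx=2.8,fy=2.8,interpolation=3);b=cv2.resize(b,None,fx=2.6,fy=2.6,interpolation=3)
h=max(len(a),len(b));g=lambda i:cv2.copyMakeBorder(i,0,h-len(i),0,0,0);cv2.imwrite("pics/c5.png",np.hstack([g(a),g(b)]))
o=ctrl.get_obs();print(o["tool_pos"],o["contact_force"],R.from_rotvec(o["tool_rot"]).as_matrix().round(3))
E
```

```text
[ 0.45716653 -0.29395552  0.30184662] [ 0.62605371  0.2937136  -3.43264022] [[-0.086  0.996  0.   ]
 [ 0.996  0.086  0.   ]
 [ 0.     0.    -1.   ]]
```

View pics/c5.png

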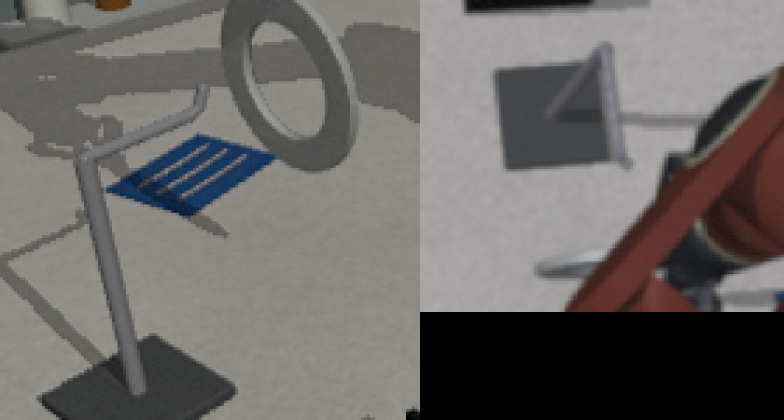

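The hoop is held in front of the hook. It spans scene u 229 to 278 with its bottom at v 151, the hook tip is at scene (223,120), and the hoop's left edge in the top view is at u 404. Fitting the hoop's pose.

```bash
python3 - <<'E'
from fit import *
S=load("pics/s5.npz");T=load("pics/t5.npz")
def f(p):
    s=pj(S,ring(p[0],p[1],p[2],np.radians(4.9)));t=pj(T,ring(p[0],p[1],p[2],np.radians(4.9)))
    return np.array([s[:,0].min()-228.9,s[:,1].max()-151.1,s[:,0].max()-277.9,t[:,0].min()-404.2])
r=least_squares(f,[.457,-.294,.24]);print(r.x.round(4),r.fun.round(1))
# hole vs hook tip as the scene camera sees: where hoop is predicted from tool
e=pj(S,ring(.457,-.295,.238,np.radians(4.9)));print(e[:,0].min(),e[:,1].max(),e[:,0].max())
E
```

```text
[ 0.4541 -0.2975  0.2392] [-0.5  0.1  0.5  0.1]
228.0853462566945 152.28234626730207 278.16157752837086
```

Emit:
servo_tool:
  increments:
    - [[0,0,1.4,0,0],[0,0,3,0,0],[0,0,4.6,0,0],[0,0,6.2,0,0],[0,0,7.6,0,0]]

```text
t: 10.75
tool_pos: [0.5346, -0.2864, 0.3016]
tool_rot: [2.121, 2.317, 0.001]
contact_force: [0.2, -0.1, -3.6]
opening: 0.0075
grip_force: 81.1
```

Emit:
servo_tool:
  increments:
    - [[0,0,1.4,0,0],[0,0,3,0,0],[0,-0.1,4.6,0,0],[0,-0.1,6,0,0],[0,-0.1,6.6,0,0]]

```text
t: 11.25
tool_pos: [0.6001, -0.2824, 0.3012]
tool_rot: [-2.122, -2.316, -0.0]
contact_force: [-0.3, 0.5, -3.6]
opening: 0.0072
grip_force: 81.1
```

```bash
python3 - <<'E'
from h import *
s=grab("scene","pics/s6.png");t=grab("top","pics/t6.png")
a=cv2.imread("pics/s6.png")[70:220,130:280];b=cv2.imread("pics/t6.png")[90:210,370:500]
a=cv2.resize(a,None,fx=3,fy=3,interpolation=3);b=cv2.resize(b,None,fx=2.6,fy=2.6,interpolation=3)
h=max(len(a),len(b));g=lambda i:cv2.copyMakeBorder(i,0,h-len(i),0,0,0);cv2.imwrite("pics/c6.png",np.hstack([g(a),g(b)]))
o=ctrl.get_obs();print(o["tool_pos"],o["contact_force"])
E
```

```text
[ 0.59938241 -0.282605    0.30117963] [-0.31287191 -0.57136594 -3.40180137]
```

View pics/c6.png

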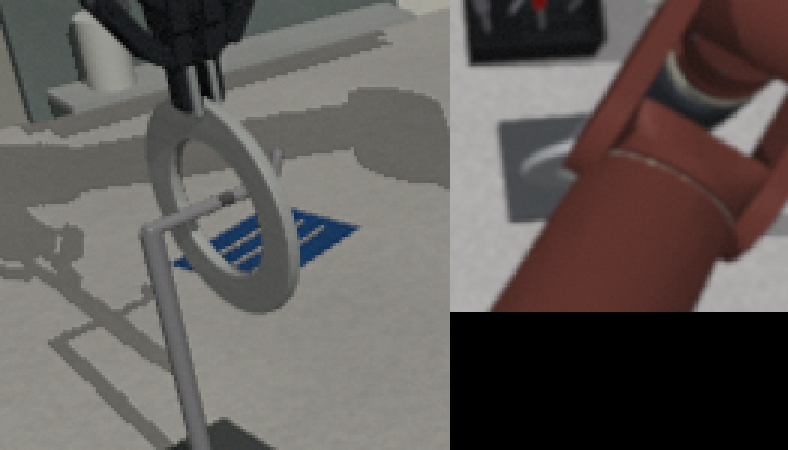

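The hoop encircles the bar: the bar passes through the hole at crop (225,198), and the tip is visible through it at (278,155). Lowering.

Emit:
servo_tool:
  increments:
    - [[0,-0.1,0,1,0],[0,-0.2,0,2,0],[0,-0.2,0,3,0],[0,-0.2,0,3.6,0],[0,-0.2,0,4,0]]

```text
t: 11.85
tool_pos: [0.5982, -0.2848, 0.2599]
tool_rot: [-2.122, -2.314, 0.001]
contact_force: [0.0, 0.4, -3.7]
opening: 0.0075
grip_force: 81.0
```

Emit:
servo_tool:
  increments:
    - [[0,0,0,0.1,0],[0,0,0,0.2,0],[0,0,0,0.3,0],[0,0,0,0.4,0],[0,0,0,0.4,0]]

```text
t: 12.35
tool_pos: [0.599, -0.2849, 0.2576]
tool_rot: [2.123, 2.316, 0.0]
contact_force: [0.3, 0.4, -3.7]
opening: 0.0073
grip_force: 81.0
```

Emit:
servo_tool:
  increments:
    - [[0,0,0,0.1,0],[0,0,0,0.2,0],[0,0,0,0.2,0]]

```text
t: 12.65
tool_pos: [0.5991, -0.285, 0.2562]
tool_rot: [2.123, 2.315, 0.0]
contact_force: [-0.1, 0.2, -1.0]
opening: 0.0074
grip_force: 81.4
```

Emit:
servo_tool:
  increments:
    - [[0,0,0,0.1,0],[0,0,0,0.15,0],[0,0,0,0.15,0]]

```text
t: 12.95
tool_pos: [0.5992, -0.2851, 0.256]
tool_rot: [2.122, 2.314, 0.0]
contact_force: [-2.1, 2.0, 4.4]
opening: 0.0076
grip_force: 82.2
```

Emit:
servo_tool:
  increments:
    - [[0,0,0,-0.1,0],[0,0,0,-0.1,0],[0,0,0,-0.1,0],[0,0,0,-0.1,0]]
  newtons: 20

```text
t: 13.35
tool_pos: [0.5992, -0.2851, 0.256]
tool_rot: [2.122, 2.315, 0.0]
contact_force: [-2.2, 1.1, 6.0]
opening: 0.0074
grip_force: 82.1
```

Emit:
servo_tool:
  increments:
    - [[0.9,0,0,0,0],[1.0,0,0,0,0],[1.1,0,0,0,0],[1.2,0,0,0,0],[1.3,0,0,0,0]]

```text
t: 13.85
tool_pos: [0.5987, -0.2849, 0.254]
tool_rot: [-2.122, -2.315, 0.0]
contact_force: [-0.4, 0.3, 1.3]
opening: 0.0129
grip_force: 0.0
```

Emit:
servo_tool:
  increments:
    - [[1.4,0,0,0,0],[1.6,0,0,0,0],[2,0,0,0,0],[2.5,0,0,0,0],[3,0,0,0,0]]

```text
t: 14.35
tool_pos: [0.5989, -0.285, 0.2551]
tool_rot: [2.123, 2.316, 0.0]
contact_force: [0.2, -0.0, 0.7]
opening: 0.03
grip_force: 0.0
```

```bash
python3 - <<'E'
from fit import *
d=grab("scene","pics/s7.png");o=ctrl.get_obs();print(o["t"],o["tool_pos"],o["opening"],o["grip_force"],o["contact_force"])
a=cv2.imread("pics/s6.png").astype(int);b=cv2.imread("pics/s7.png").astype(int)
# hoop edges along rows/cols in the new picture
print(b[150:200,205,:].sum(1).tolist()); print(b[165,180:250].sum(1).tolist())
e=pj(d,ring(.598,-.285,.192,np.radians(5)));print(e.min(0),e.max(0))
E
```

```text
14.4 [ 0.59892603 -0.28498599  0.2550774 ] 0.029846072221134248 0.0 [-0.57002041  0.053767    0.39305839]
[171, 165, 288, 340, 229, 161, 177, 160, 189, 171, 163, 171, 172, 206, 388, 426, 422, 428, 420, 416, 347, 405, 443, 443, 413, 308, 251, 254, 257, 251, 245, 248, 248, 273, 387, 422, 422, 416, 428, 420, 419, 420, 430, 432, 429, 422, 430, 431, 430, 430]
[245, 238, 298, 309, 320, 320, 303, 276, 331, 429, 405, 314, 248, 257, 256, 250, 291, 440, 478, 458, 446, 409, 419, 415, 422, 426, 407, 414, 388, 326, 315, 189, 150, 163, 169, 176, 176, 168, 169, 191, 236, 242, 244, 247, 249, 257, 272, 370, 388, 384, 378, 389, 413, 414, 412, 411, 413, 415, 419, 415, 409, 407, 406, 407, 413, 413, 413, 408, 410, 412]
[182.07160785 119.74014129] [232.6556945  190.99799426]
```

Emit:
servo_tool:
  increments:
    - [[3,0,0,-0.5,0],[3,0,0,-1.5,0],[3,0,0,-3,0],[3,0,0,-5,0],[3,0,0,-8,0]]

```text
t: 14.9
tool_pos: [0.5985, -0.2847, 0.3355]
tool_rot: [-2.122, -2.314, 0.001]
contact_force: [0.4, -1.3, -0.3]
opening: 0.0298
grip_force: 0.0
```

Emit:
servo_tool:
  increments:
    - [[3,0,0,-2,0],[3,0,0,-3,0],[3,0,0,-3,0],[3,0,0,-3,0],[3,0,0,-3,0]]

```text
t: 15.4
tool_pos: [0.5985, -0.2847, 0.3631]
tool_rot: [-2.121, -2.313, 0.001]
contact_force: [0.7, -0.1, -0.5]
opening: 0.03
grip_force: 0.0
```

```bash
python3 - <<'E'
from fit import *
from time import sleep
d=grab("scene","pics/s8.png")
for _ in range(30): d2=ctrl.get_image("scene")
d2=grab("scene","pics/s9.png")
x=np.abs(cv2.imread("pics/s8.png").astype(int)-cv2.imread("pics/s9.png"));m=x.max(2)>25
ys,xs=np.nonzero(m);print("changed px over 1.5 s",m.sum(),(xs.min(),xs.max(),ys.min(),ys.max()) if m.any() else "")
im=cv2.imread("pics/s9.png").copy();K=np.round(pj(d2,ring(.598,-.285,.192,np.radians(5)))*4).astype(int)
print(ctrl.get_obs()["t"],ctrl.get_obs()["tool_pos"])
big=cv2.resize(im,None,fx=4,fy=4,interpolation=3)
cv2.polylines(big,[K[:361],K[361:]],False,(0,0,255),1)
cv2.imwrite("pics/c9.png",big[340:880,520:1120])
E
```

```text
changed px over 1.5 s 281 (np.int64(92), np.int64(527), np.int64(6), np.int64(164))
17.0 [ 0.59891565 -0.2849546   0.3650021 ]
```

View pics/c9.png

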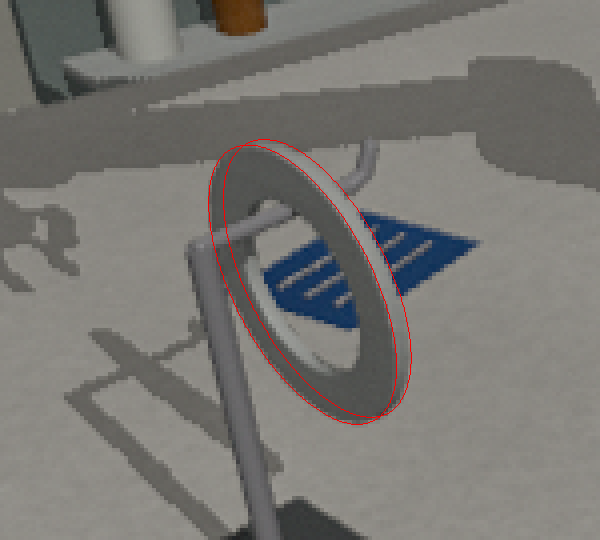

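The hoop hangs free on the level part of the bar. Its outline matches the model drawn square at the seat to about a pixel, with the gripper clear above. I'll check that it is still and then hand in.

```bash
python3 - <<'E'
from h import *
f=[]
for i in range(60):
    im=ctrl.get_image("scene")["img"][118:195,178:236].astype(int)
    if i%10==9: f.append(im)
m=[int((np.abs(b-a).max(2)>25).sum()) for a,b in zip(f,f[1:])]; print(m,ctrl.get_obs()["t"])
if max(m)<40: print(ctrl.finish_job())
E
```

```text
[0, 0, 0, 0, 0] 20.0
the job is handed in; nothing more can be done
None
```

The large hoop hangs still and square on the level part of the J-hook with the gripper clear of it. The smaller hoop was not touched, and the job was handed in at 20.0 s of the 53 s limit, after two missed closings on the rim before the grip held.

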